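# Fill the jar stand and hang its gate

### The job

Stand the loose sweet jar upright on the rubber mat in the empty bay of the wooden jar stand and let go of it. Then lift the leaning gate out of its black rack, lower both its knuckles fully onto the two pintle pins of the stand with the gate standing clearly open, and swing it shut against the bumper. Keep the jar upright and leave the other jars, the bell and the carton where they are.

Things in the scene. Friction and masses are not known exactly. Their poses are not given: they have to be found in the camera images.
- stand: Fixed wooden jar stand, 105 mm deep (x), 260 wide (y), open above and in front (-x). Origin: centre of its underside. Base 14 mm thick. Three bays along y (centres y -79, 0, +79, x +4 mm), 70 mm wide between dividers 44 mm above the counter; back and side walls 64 mm high. Two 16 mm square front posts, 150 mm high, at y +122 and -122; front faces at x -52.5 mm. Pin brackets on the +y post.
- bumper (a point): Centre of the front of the 7 mm thick rubber bumper on the front of the stand's -y post, 85 mm above the counter (stand frame: x -59.5, y -122). The back of the gate meets it when shut.
- pin_low (a point): Foot of the lower pintle pin, on top of its bracket, 32 mm above the counter (stand frame: x -65.5, y +122). The upright pin is 16 mm tall, 8 mm diameter, its upper 8 mm tapering to 3 mm. Axes as the stand's. The brackets are 6 mm thick, 16 mm wide and reach 8.5 mm in front of the pin axis.
- pin_up (a point): Foot of the upper pintle pin, the same size, 82 mm straight above the lower one. Its bracket lies above the lower pin, so the lower knuckle must come in sideways from the front between the two brackets (76 mm apart), not from straight above.
- rack: Fixed black rack, origin at the centre of its foot (120 x 160 mm), axes upright. The gate stands on its ledges, leaning 30 degrees from vertical, top towards rack -x (the robot's side). Two arms 14 mm wide at y +60 and -60 carry its underside up to 76 mm from its lower edge; two lips reach 17 mm up its other face. The gate's upper 39 mm is free on both faces; it comes out along its own z.
- gate: Loose plywood gate, about 0.26 kg. Origin: middle of the leaf's lower edge. Leaf 12 mm thick (x), 238 wide (y), 115 high (z). White knob on the front (-x) face at y -95, z 50 mm, sticking out 28 mm. Knuckles beyond the +y end. Hung, its lower edge is 26 mm and its top 141 mm above the counter; it may sag 2 degrees in the loose knuckles. It turns easily on the pins and stays where left.
- gate_center (a point): Centre of the gate's leaf, 57.5 mm from its lower and upper edges, close to the centre of mass. Axes as the gate's. When shut they are parallel to the stand's; the gate opens by its -y end coming forward (to the stand's -x), clockwise seen from above.
- knuckle_low (a point): Middle of the lower end of the lower knuckle's hole (gate frame: x 0, y +133, z +6 mm). It comes to lie on point pin_low. Both knuckles are steel tubes along the gate's z: hole 10.8 mm, outside 18.8 mm, length 18 mm.
- knuckle_up (a point): Middle of the lower end of the upper knuckle's hole (gate frame: y +133, z +88 mm). It comes to lie on point pin_up.
- jar: The loose clear jar of sweets that stands alone on the counter, 0.3 kg, origin at the centre of its underside. Body 58 mm diameter, 78 mm high; steel lid 50 mm diameter, 10 mm high; on top a steel knob 22 mm diameter, 26 mm high, from 88 to 114 mm above the underside.
- jar_center (a point): Centre of that jar, half-way up (57 mm above its underside). The middle of its knob is 44 mm above this point.
- mat_top (a point): Centre of a thin black round rubber mat, 52 mm diameter, on the floor of the one empty bay, about 15 mm above the counter (the jar's underside comes to 14 mm). Which of the three bays it is varies.
- jar_b_center (a point): Centre of another jar of the same form already standing in the stand (bystander).
- jar_c_center (a point): Centre of the third jar of the same form already standing in the stand (bystander).
- bell: Brass counter bell, 68 mm diameter, 46 mm high, loose on the counter (bystander). Origin: centre of the underside.
- carton: Closed cardboard box, 70 x 100 x 50 mm, loose on the counter beyond the work (bystander). Origin: centre of the underside.

How it is judged:
On the way, in this order (a step that is already met when the one before it is completed fails the run):
1. the jar stands upright on the mat in the empty bay, let go (horizontal distance between jar_center and mat_top below 0.014 m and height (world z) of jar_center below 0.085 m and angle between jar_center's own z axis and vertical below 0.1 rad and contact force between the fingers and jar below 0.1 N), for 0.2 s.
2. the gate is lifted out of the rack (clear of it, its centre more than 98 mm above the counter) (height (world z) of gate_center above 0.098 m and contact force between gate and rack below 0.1 N), for 0.1 s.
3. both knuckles are fully down on their pins (within 6 mm) with the gate open by more than 0.2 rad (distance between knuckle_low and pin_low below 0.006 m and distance between knuckle_up and pin_up below 0.006 m and angle between the y axis of gate_center and the y axis of pin_low, either way round above 0.2 rad), for 0.2 s.
4. the gate is swung shut (within 0.06 rad) on its pins (distance between knuckle_low and pin_low below 0.006 m and distance between knuckle_up and pin_up below 0.006 m and angle between the y axis of gate_center and the y axis of pin_low, either way round below 0.06 rad), for 0.2 s.
At the end, for the whole second after the job is handed in: The jar stands upright on the mat (centre within 14 mm of the mat's, tilt under 0.1 rad); both knuckles are fully down on their pins (the lower end of each within 6 mm of the pin's foot); the gate is shut within 0.06 rad of parallel to the stand; jar and gate are released and at rest (all of step 1 and all of step 4 and contact force between the fingers and gate below 0.1 N and linear speed of each of gate, jar below 0.02 m/s and angular speed of gate below 0.1 rad/s); the robot touches nothing.
It fails at once if the jar is tipped by more than 0.6 rad (angle between jar_center's own z axis and vertical above 0.6 rad).
It fails at once if a jar already in the stand is moved by more than 20 mm (distance of any of jar_b_center, jar_c_center from where it was at the start of the episode above 0.02 m).
It fails at once if the bell or the carton is moved by more than 20 mm (distance of any of bell, carton from where it was at the start of the episode above 0.02 m).
It also fails if it takes over 69 s, if anything falls off the work surface, if the arm or the gripper's body presses on something with over 40 N, if the wrist force passes 120 N, or if a joint passes its speed limit or range.

### The arm

A 6-joint arm with a two-finger parallel gripper is mounted at the origin on the work surface. World frame = base frame: x ahead of the robot, y to its left, z up, the work surface at z = 0. Lengths are in m, angles in rad, forces in N, time in s.
With the tool pointing down it reaches from about 0.325 to 0.85 m from the base axis. Payload 15.5 kg.
Tool frame: the origin (TCP) lies on the centre line of the jaws, within the pads' length; the fingertips stand 17 mm ahead of it and the grasp point (between the pads) lies 2 mm behind it; z points along the fingers, y is the line along which they close (so a half turn about z gives the same grasp; the last joint's range is limited). The gripper opens to 91 mm and grips with 3 to 60 N. Pads are 32 mm wide; open, the fingers measure 118 mm over their backs; the gripper's body (76 mm by 178 mm) begins 60 mm behind the grasp point.
Start: joints at [1.137, 0.494, 1.345, -0, 1.302, -0.096], TCP at [0.208, 0.589, 0.231] pointing down, gripper open.
Joint ranges: [-2.91, 2.91], [-0.82, 2.16], [0.22, 2.67], [-1.22, 4.37], [0.12, 2.79], [-3.08, 3.08]. Speed limits (rad/s): [1.89, 1.89, 2.57, 3.01, 3.01, 3.01].

### API

Orientations are given as a 3x3 rotation matrix whose columns are the frame's x, y, z axes.
In Python, from bench import manip, vision, workorder gives the robot as it stands.
- The arm moves only by the tool carry_out, never from a script. Its argument "steps" is a list that holds one entry, the list of rows, each a list of 7 numbers: the shift along the tool's x, y, z in units of 400 mm (1.0 is 400 mm), then the turn, a rotation vector about the tool's x, y, z in units of 180 degrees (1.0 is 180 degrees), then the gripper command: -1 is shut, 1 is fully open, values between are in proportion. A call has 1 to 5 rows; each row is the pose to reach, as a shift and turn from the pose commanded when the call began, along the tool's axes at that moment, turning the shorter way round; what a row does not reach only later rows make up. A row lasts 1/10 s, in which the tool goes at most 50 mm and 8.59 degrees, less where a joint would pass 70% of its speed; a pose out of reach is approached as far as the arm can. A call with a number of a shift or a turn outside -1 to 1 is refused whole. A call with a gripper value outside its range is refused whole. The fingers move at their own pace and stop on an object; "grip_force" is the grip in N (left out, the last holds). Time passes only in rows, so rows that repeat a pose let the fingers close. It gives the time, the measured TCP pose, the force, the opening and the grip force at its end, in the units of the state.
- manip.sense(): the state, without advancing time (a new reading comes with each control period).
- vision.snapshot(name): name is "scene" or "side" or "wrist"; returns the picture (420x560x3 uint8, red, green, blue); there is no depth.
- vision.camera_params(name): a dict with "fx", "fy", "cx", "cy" (pixels), "xyz" and "attitude" of the camera in the world; the wrist camera has in their place "hand_eye" (4x4, takes a point from camera to tool coordinates, whose origin is the TCP and whose axes are the flange's). Camera axes: x right, y down, z forward; pixel columns grow to the right and rows downward; lengths in m; the calibration is good to about 2 mm. A picture is of the moment at which its call begins: read the wrist's pose just before it. camera_params takes no time and is no camera call.
- workorder.close_job(): hands the job in; it is judged then, once.
The state is a dict: "time_s": time; "joint_pos": joint angles; "qvel": joint speeds; "joint_efforts": joint torques, N m; "eef_pos": TCP position; "eef_rot": TCP orientation; "ft_force": force on the tool from outside, world axes, zero at the start; "ft_torque": the same for the moment, N m; "opening": finger opening in m; "grip_force": force on a finger pad.
Only numpy, scipy, OpenCV 4.12 (cv2) and the standard library are available. Lean on these libraries where they do the work, as an engineer would, in place of code of your own. Each camera call takes 0.05 s, during which the arm holds its last target. There are 200 camera calls.

## Working session

There is one attempt and no reset: what is moved stays moved. The work goes in short steps, Python scripts to look and compute and a tool call to move; the robot and the scene stay as the last step left them, time stands still between calls to the robot, and variables do not carry over. Pictures are saved under pics/ and viewed, at most 10 in all, crops included, and the job is handed in when it is done.

Besides the shell and the picture viewer there is one more tool, called by a JSON object that holds its "api" and its "payload", one argument or row to a line. carry_out: Moves the arm, as the interface text tells. Its arguments: {"type":"object","properties":{"steps":{"type":"array","items":{"type":"array","items":{"type":"array","items":{"type":"number"}}}},"grip_force":{"type":"number"}},"required":["steps"]}

```bash
mkdir -p pics; cat > h.py <<'E'
import numpy as np, cv2
from bench import manip, vision, workorder
def snap(n,f):
    im=vision.snapshot(n); cv2.imwrite(f'pics/{f}.png',im[:,:,::-1]); return im
E
python3 - <<'E'
from h import *
a=snap('scene','s0');b=snap('side','d0')
for n in('scene','side','wrist'):print(vision.camera_params(n))
s=manip.sense();print(s)
E
```

```text
{'fx': 536.8490186533265, 'fy': 536.8490186533265, 'cx': 277.04468340710116, 'cy': 210.22767547143263, 'xyz': array([1.24015776, 0.06386206, 0.88302066]), 'attitude': array([[-0.06582286,  0.77139658, -0.63294128],
       [ 0.9978063 ,  0.05537652, -0.03627698],
       [ 0.00706615, -0.63394066, -0.77334941]])}
{'fx': 514.1001903892727, 'fy': 514.1001903892727, 'cx': 270.61294363260066, 'cy': 209.20622226876992, 'xyz': array([ 0.30380547, -0.56645048,  0.76924787]), 'attitude': array([[ 0.88310872, -0.33823774,  0.32513722],
       [-0.46914647, -0.62993141,  0.61894104],
       [-0.00453507, -0.69912921, -0.71498096]])}
{'fx': 307.0865323030433, 'fy': 307.0865323030433, 'cx': 277.30439761484723, 'cy': 211.34291909087253, 'hand_eye': array([[ 6.55998613e-04, -9.62454059e-01, -2.71443833e-01,
         7.74340252e-02],
       [ 9.99999771e-01,  6.75928154e-04,  2.00729106e-05,
         5.20201221e-04],
       [ 1.64157275e-04, -2.71443784e-01,  9.62454282e-01,
        -1.54690116e-01],
       [ 0.00000000e+00,  0.00000000e+00,  0.00000000e+00,
         1.00000000e+00]])}
{'time_s': 0.1, 'joint_pos': array([ 1.13650822e+00,  4.94136375e-01,  1.34608518e+00,  1.95787556e-05,
        1.30251990e+00, -9.55035636e-02]), 'qvel': array([-0.00066512, -0.00211905, -0.00056945,  0.00128314,  0.00165633,
        0.00151698]), 'joint_efforts': array([ 1.78032802e-03, -8.80225611e+01, -3.82541907e+01,  7.08530098e-02,
        4.81672282e-02, -6.84858173e-05]), 'eef_pos': array([0.20756251, 0.58916724, 0.23038293]), 'eef_rot': array([[-9.43157547e-01,  3.32345589e-01, -5.00498443e-04],
       [ 3.32345941e-01,  9.43156989e-01, -1.03420907e-03],
       [ 1.28333782e-04, -1.14176072e-03, -9.99999340e-01]]), 'ft_force': array([-0.05712635,  0.21951609, -0.43261542]), 'ft_torque': array([-0.00570503, -0.01876816,  0.01741182]), 'grip_force': 0.0, 'opening': 0.09098485335122106}
```

View pics/s0.png

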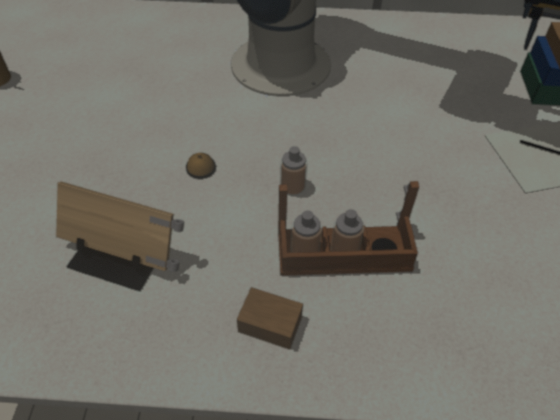

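View pics/d0.png

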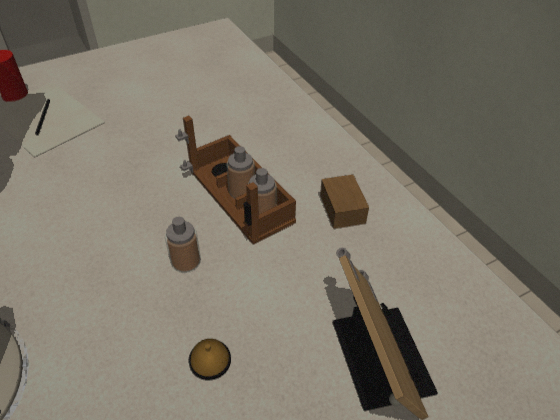

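The scene view shows the stand with posts at (283,188) and (412,184), and the empty mat at (384,244) in the +y bay, next to the pin post. The loose jar's knob is at (294,153), the gate is at (115,225) with its knuckles at the right end, and the bell and carton are visible. The side view agrees. Next I'll get rough positions from known heights in both views.

```bash
cat >> h.py <<'E'
def cam(n,s=None):
    p=vision.camera_params(n);K=np.array([[p['fx'],0,p['cx']],[0,p['fy'],p['cy']],[0,0,1]])
    if n=='wrist':
        T=np.eye(4);T[:3,:3]=s['eef_rot'];T[:3,3]=s['eef_pos'];T=T@p['hand_eye']
        return K,T[:3,:3],T[:3,3]
    return K,p['attitude'],p['xyz']
def ray(c,uv):
    K,R,t=c; d=R@np.linalg.inv(K)@[uv[0],uv[1],1]; return t,d
def atz(c,uv,z):
    t,d=ray(c,uv); return t+d*(z-t[2])/d[2]
def proj(c,P):
    K,R,t=c; q=(np.atleast_2d(P)-t)@R@K.T; return q[:,:2]/q[:,2:]
def tri(*cu):
    A=np.zeros((3,3));b=np.zeros(3)
    for c,uv in cu:
        t,d=ray(c,uv);d=d/np.linalg.norm(d);M=np.eye(3)-np.outer(d,d);A+=M;b+=M@t
    return np.linalg.solve(A,b)
E
python3 - <<'E'
from h import *
np.set_printoptions(precision=4,suppress=True)
S=cam('scene');D=cam('side')
print('post+y',atz(S,(412,184),.15),atz(D,(188,120),.15))
print('post-y',atz(S,(283,188),.15),atz(D,(252,184),.15))
print('mat',atz(S,(384,244),.015),atz(D,(220,170),.015))
print('jarknob',atz(S,(294.5,150),.114),atz(D,(179.5,221),.114))
print('bell',atz(S,(200,165),.02),'carton',atz(S,(272,305),.05))
for a,b in (((180,226),(341,252)),((60,186),(413,408))):print(tri((S,a),(D,b)))
i=cv2.imread('pics/s0.png')[165:305,40:240];j=cv2.imread('pics/d0.png')[235:420,310:450]
A=cv2.resize(i,None,fx=4,fy=4,interpolation=cv2.INTER_CUBIC)
cv2.imwrite('pics/c1.png',A)
i=cv2.resize(j,None,fx=3.2,fy=3.2,interpolation=cv2.INTER_CUBIC);cv2.imwrite('pics/c2.png',i)
E
```

```text
post+y [0.56   0.2735 0.15  ] [0.5565 0.2728 0.15  ]
post-y [0.587  0.0369 0.15  ] [0.5857 0.0403 0.15  ]
mat [0.6013 0.2414 0.015 ] [0.6049 0.2471 0.015 ]
jarknob [0.4496 0.0529 0.114 ] [0.4482 0.0506 0.114 ]
bell [ 0.416  -0.1566  0.02  ] carton [0.7733 0.0301 0.05  ]
[ 0.6586 -0.1431  0.114 ]
[ 0.5886 -0.3967  0.1177]
```

View pics/c1.png

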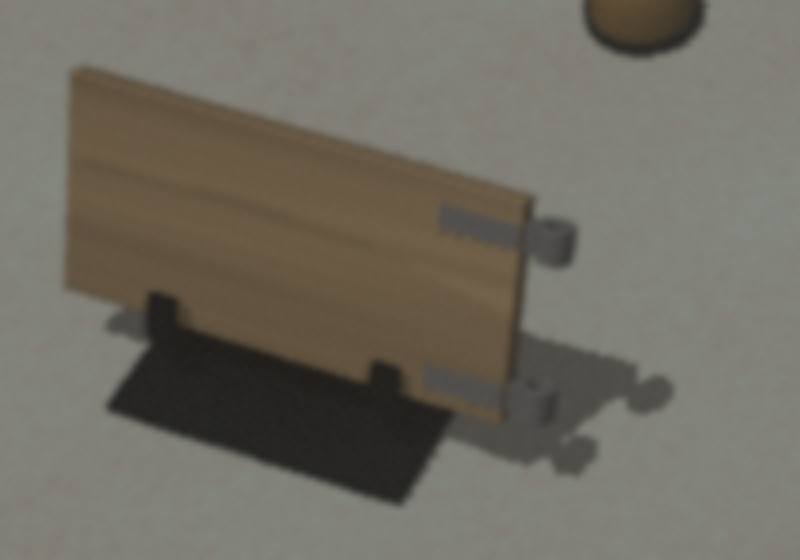

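View pics/c2.png

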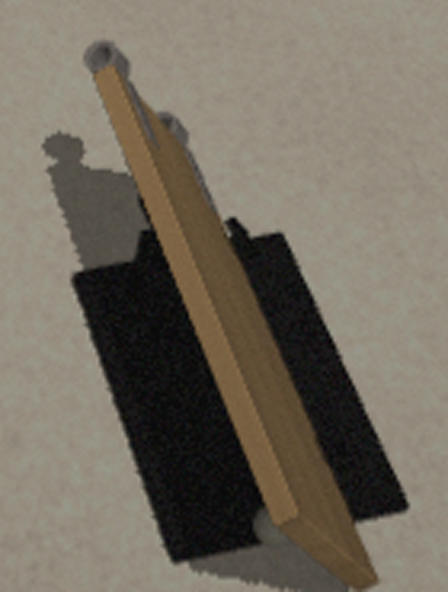

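The crops show the gate's back-face corners at scene crop (74,75), (524,205), (66,290) and (500,420), the knuckles at its +y end, and the top edge in the side crop running from (95,75) to (278,525). I'll fit the gate pose to these, then plan the approach to the jar.

```bash
cat >> h.py <<'E'
from scipy.spatial.transform import Rotation as Rn
np.set_printoptions(precision=4,suppress=True)
def Rz(a): return Rn.from_euler('z',a).as_matrix()
def rows(pos,R,s=None,base=None):
    """shift/turn (in move units) from present pose to pos,R"""
    s=s or manip.sense(); p0,R0=s['eef_pos'],s['eef_rot']
    if base is not None:p0,R0=base
    d=R0.T@(np.array(pos)-p0)/.4; w=Rn.from_matrix(R0.T@R).as_rotvec()/np.pi
    print('row',np.r_[d,w].round(4),'rows min',max(np.linalg.norm(d)*8,np.linalg.norm(w)*180/8.59).round(1))
def down(yaw): # tool x along world y turned by yaw, z down
    return Rz(yaw)@np.array([[0,1,0],[1,0,0],[0,0,-1.]])
def gateR(yaw,tilt=np.pi/6): return Rz(yaw)@Rn.from_euler('y',-tilt).as_matrix()
E
cat > fit.py <<'E'
from h import *
from scipy.optimize import least_squares
S=cam('scene');D=cam('side')
sc=lambda u,v:((u+.5)/4-.5+40,(v+.5)/4-.5+165)
sd=lambda u,v:((u+.5)/3.2-.5+310,(v+.5)/3.2-.5+235)
obs=[(S,(6,-119,115),sc(74,75)),(S,(6,119,115),sc(524,203)),(S,(6,-119,0),sc(66,290)),(S,(6,119,0),sc(502,420)),
(S,(-6,119,115),sc(532,197)),(S,(-6,-119,115),sc(80,66)),
(D,(-6,-119,115),sd(277,526)),(D,(6,-119,115),sd(298,515)),(D,(6,-119,0),sd(377,578)),(D,(-6,119,115),sd(97,77))]
def f(p):
    R=gateR(p[3],p[4]);return np.concatenate([proj(c,R@(np.array(P)/1e3)+p[:3])[0]-o for c,P,o in obs]+[[(p[4]-np.pi/6)*100]])
r=least_squares(f,[.65,-.27,.015,-.26,.52],loss='soft_l1')
print(r.x,f(r.x)[:-1].reshape(-1,2))
E
python3 - <<'E'
import fit
from h import *
rows([.449,.052,.30],down(.117))
rows([.51,.12,.40],down(.117))
E
```

```text
[ 0.6694 -0.2886  0.0286 -0.2712  0.5177] [[-1.3543 -0.7378]
 [ 0.3528  0.3978]
 [-0.2881  0.0374]
 [-0.0265  1.8915]
 [ 1.4157 -0.2778]
 [ 1.2757 -0.2077]
 [-0.7519  0.1595]
 [ 1.1354 -0.146 ]
 [ 1.0679  2.4627]
 [-1.1934 -0.7326]]
row [-1.0156 -1.0662 -0.173  -0.0003  0.0002  0.3549] rows min 11.9
row [-1.1029 -0.8554 -0.4232 -0.0003  0.0002  0.3549] rows min 11.7
```

{"api": "carry_out", "payload": {
  "steps": [
    [[-0.5, -0.45, -0.1, 0, 0, 0.18, 0.3], [-0.5, -0.45, -0.1, 0, 0, 0.18, 0.3], [-0.5, -0.45, -0.1, 0, 0, 0.18, 0.3], [-0.5, -0.45, -0.1, 0, 0, 0.18, 0.3], [-0.5, -0.45, -0.1, 0, 0, 0.18, 0.3]]
  ]
}}

```text
time_s: 0.6
eef_pos: [0.3265, 0.3705, 0.2678]
eef_rot: [[-0.615, 0.789, -0.0], [0.789, 0.615, -0.0], [-0.0, -0.0, -1.0]]
ft_force: [1.1, 0.1, 0.2]
opening: 0.0599
grip_force: 0.0
```

```bash
python3 -c "
from h import *
rows([.52,.11,.33],down(.117))"
```

```text
row [-0.8112 -0.0189 -0.1555 -0.0001  0.      0.1735] rows min 6.6
```

{"api": "carry_out", "payload": {
  "steps": [
    [[-0.81, -0.02, -0.155, 0, 0, 0.174, 0.0], [-0.81, -0.02, -0.155, 0, 0, 0.174, 0.0], [-0.81, -0.02, -0.155, 0, 0, 0.174, 0.0], [-0.81, -0.02, -0.155, 0, 0, 0.174, 0.0], [-0.81, -0.02, -0.155, 0, 0, 0.174, 0.0]]
  ]
}}

```text
time_s: 1.1
eef_pos: [0.4738, 0.1738, 0.315]
eef_rot: [[-0.116, 0.993, -0.0], [0.993, 0.116, 0.0], [0.0, -0.0, -1.0]]
ft_force: [2.0, 0.3, -0.1]
opening: 0.0455
grip_force: 0.0
```

```bash
python3 -c "
from h import *
rows([.52,.11,.33],down(.117))"
```

```text
row [-0.1717  0.0963 -0.0376 -0.0001 -0.     -0.0004] rows min 1.6
```

{"api": "carry_out", "payload": {
  "steps": [
    [[-0.17, 0.096, -0.0376, 0, 0, 0, 0.0], [-0.17, 0.096, -0.0376, 0, 0, 0, 0.0], [-0.17, 0.096, -0.0376, 0, 0, 0, 0.0], [-0.17, 0.096, -0.0376, 0, 0, 0, 0.0]]
  ]
}}

```text
time_s: 1.5
eef_pos: [0.5193, 0.1124, 0.3293]
eef_rot: [[-0.118, 0.993, -0.001], [0.993, 0.118, 0.0], [0.0, -0.001, -1.0]]
ft_force: [0.5, 0.7, 0.3]
opening: 0.0457
grip_force: 0.0
```

```bash
python3 -c "
from h import *
import json
s=manip.sense();print(s['eef_pos'],s['joint_pos'],s['qvel'])
i=snap('wrist','w1')
np.savez('w1.npz',eef_pos=s['eef_pos'],eef_rot=s['eef_rot'])
cv2.imwrite('pics/w1b.png',cv2.resize(i[:,:,::-1],(800,600),interpolation=cv2.INTER_CUBIC))
"
```

```text
[0.5193 0.1124 0.3293] [ 0.1006  0.2749  1.424   0.0002  1.4436 -0.0179] [ 0.0327 -0.0085  0.0192  0.002  -0.0014  0.0061]
```

View pics/w1b.png

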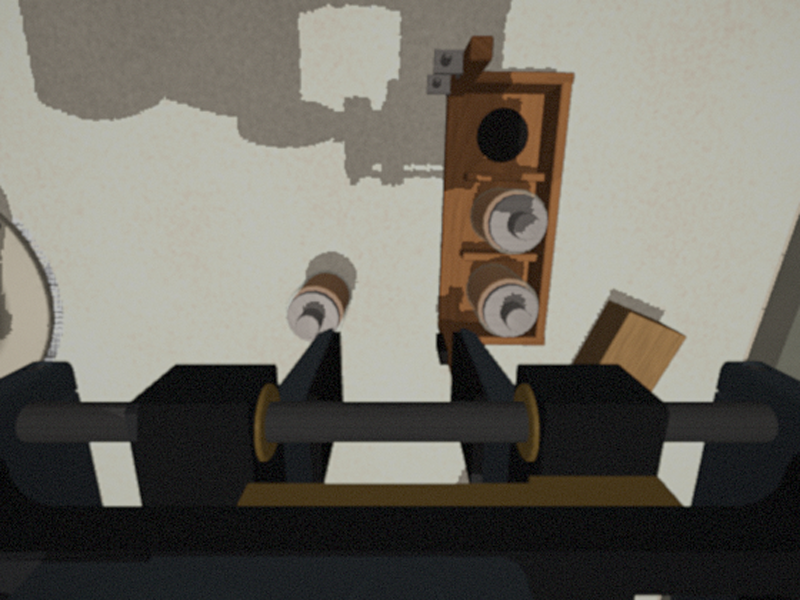

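The wrist view shows the mat centre at (502,135), the two pin brackets at (447,60) and (437,83), the jar lid centre at (317,311) with the knob top near (307,322), and the stand's outer corners at (573,74) and (545,345).

```bash
cat > m1.py <<'E'
from h import *
s=np.load('w1.npz');W=cam('wrist',s)
k=560/800
q=lambda u,v:((u+.5)*k-.5,(v+.5)*k-.5)
S=cam('scene');D=cam('side')
g=cv2.imread('pics/w1b.png',0)
if __name__=='__main__':
    print('mat',atz(W,q(502,135),.015))
    print('jar lid',atz(W,q(317,312),.088),'knob',atz(W,q(306,323),.114))
    print('pins',atz(W,q(447,59),.130),atz(W,q(437,83),.048))
    a=atz(W,q(573,74),.064);b=atz(W,q(545,345),.064);print('back corners',a,b,np.linalg.norm(a-b))
    v=a-b;yaw=np.arctan2(-v[0],v[1]);print('yaw',yaw)
    for nm,uv in(('b',(503,313)),('c',(515,222))):print(nm,atz(W,q(*uv),.102-.014+.014))
    # mat centroid by threshold
    im=cv2.imread('pics/w1.png',0)
    roi=np.zeros_like(im);roi[70:118,325:378]=1
    m=((im<25)&(roi>0)).astype('uint8');M=cv2.moments(m,True);c=(M['m10']/M['m00'],M['m01']/M['m00']);print('matc',c,M['m00'],atz(W,c,.015))
    cr=cv2.imread('pics/w1.png')
    A=cv2.resize(cr[15:125,285:435],(800,587),interpolation=cv2.INTER_CUBIC)
    cv2.imwrite('pics/c3.png',A)
E
python3 m1.py
```

```text
mat [0.6097 0.2436 0.015 ]
jar lid [0.4496 0.0599 0.088 ] knob [0.4445 0.0571 0.114 ]
pins [0.5361 0.2764 0.13  ] [0.5362 0.2763 0.048 ]
back corners [0.6513 0.2941 0.064 ] [0.6799 0.0446 0.064 ] 0.2511613907256279
yaw 0.11416857445539082
b [0.62   0.0837 0.102 ]
c [0.6152 0.1656 0.102 ]
matc (350.20236813778257, 94.08503767491926) 929.0 [0.6082 0.2437 0.015 ]
```

View pics/c3.png

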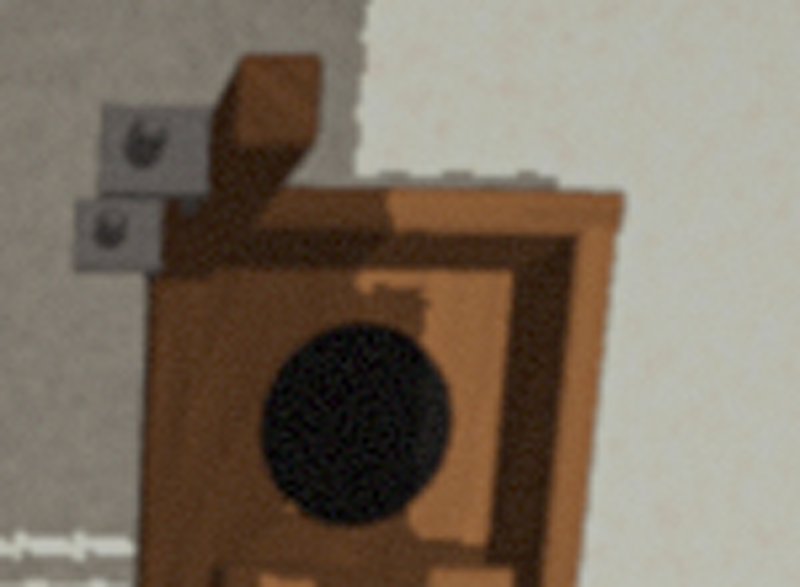

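The crop shows the pins clearly. The upper bracket's front corners are at (103,105) and (98,192), the lower one's at (78,200) and (75,268). The post top runs from (240,57) to (315,150), and the mat is centred at (357,424).

```bash
cat > st.py <<'E'
from m1 import *
from scipy.optimize import least_squares
c=lambda u,v:((u+.5)/5.333-.5+285,(v+.5)/5.333-.5+15)
obs=[(W,(52.5,130,64),c(622,193)),(W,(52.5,-130,64),q(545,345)),(W,(-74,130,114),c(103,104)),(W,(-74,114,114),c(98,193)),
(W,(-74,130,32),c(78,200)),(W,(-74,114,32),c(75,269)),(W,(-52.5,130,150),c(240,56)),(W,(-36.5,130,150),c(321,57)),(W,(-36.5,114,150),c(315,150)),(W,(4,79,15),(350.2,94.1))]
obs2=obs+[(S,(-44.5,122,150),(412.5,184)),(S,(-44.5,-122,150),(283,188)),(D,(-44.5,122,150),(188,119.5)),(D,(-44.5,-122,150),(252,184))]
def solve(obs):
    f=lambda p:np.concatenate([proj(C,Rz(p[2])@(np.array(P)/1e3)+[p[0],p[1],0])[0]-o for C,P,o in obs])
    r=least_squares(f,[.61,.16,.115],loss='soft_l1');print(r.x,'\n',f(r.x).reshape(-1,2).round(1).tolist());return r.x
p=solve(obs);solve(obs2)
st=lambda P,p=p:Rz(p[2])@(np.array(P)/1e3)+[p[0],p[1],0]
if __name__=='__main__':
    print('mat',st((4,79,15)),'pin',st((-65.5,122,32)))
    for z,uv in ((.088,(317,312)),(.114,(306,323))):print(atz(W,q(*uv),z))
    im=cv2.imread('pics/w1.png')[170:250,190:260];cv2.imwrite('pics/jar.png',cv2.resize(im,None,fx=7,fy=7,interpolation=cv2.INTER_CUBIC))
E
python3 st.py
```

```text
[0.614  0.1641 0.108 ] 
 [[1.3, -3.4], [-0.4, 2.6], [-0.4, 0.6], [-0.0, 0.3], [-0.8, -0.0], [-0.6, 0.1], [-0.8, -0.7], [0.6, -0.7], [0.6, 0.3], [0.8, 0.6]]
[0.6146 0.1642 0.1116] 
 [[1.4, -3.5], [0.3, 2.5], [-0.4, 0.9], [0.1, 0.6], [-0.7, 0.2], [-0.5, 0.4], [-0.7, -0.5], [0.7, -0.5], [0.7, 0.5], [1.0, 0.6], [3.1, -1.1], [0.7, -1.2], [-1.2, -1.5], [-0.3, 1.1]]
mat [0.6095 0.2431 0.015 ] pin [0.5357 0.2783 0.032 ]
[0.4496 0.0599 0.088 ]
[0.4445 0.0571 0.114 ]
```

```bash
python3 -c "
from h import *
rows([.4485,.057,.20],down(.112))"
```

```text
row [-0.1182 -0.1909  0.3234 -0.0003 -0.0001  0.0024] rows min 3.1
```

{"api": "carry_out", "payload": {
  "steps": [
    [[-0.118, -0.191, 0.323, 0, 0, 0.002, 0.0], [-0.118, -0.191, 0.323, 0, 0, 0.002, 0.0], [-0.118, -0.191, 0.323, 0, 0, 0.002, 0.0], [-0.118, -0.191, 0.323, 0, 0, 0.002, 0.0], [-0.118, -0.191, 0.323, 0, 0, 0.002, 0.0]]
  ]
}}

```text
time_s: 2.05
eef_pos: [0.4478, 0.0573, 0.1999]
eef_rot: [[-0.114, 0.994, -0.003], [0.994, 0.114, 0.0], [0.0, -0.003, -1.0]]
ft_force: [0.9, 0.3, -0.1]
opening: 0.0455
grip_force: 0.0
```

```bash
python3 -c "
from h import *
s=manip.sense();print(s['eef_pos'],s['qvel'])
i=snap('wrist','w2')
np.savez('w2.npz',eef_pos=s['eef_pos'],eef_rot=s['eef_rot'])
W=cam('wrist',s);print(proj(W,[[.4485,.057,.114],[.4485,.057,.088]]))
cv2.imwrite('pics/w2b.png',cv2.resize(i[120:320,140:420,::-1],(800,571),interpolation=cv2.INTER_CUBIC))
"
```

```text
[0.4478 0.0573 0.1999] [ 0.0111 -0.0143 -0.0863  0.0028  0.0299  0.0083]
[[278.9398 223.0698]
 [278.8435 214.2293]]
```

View pics/w2b.png

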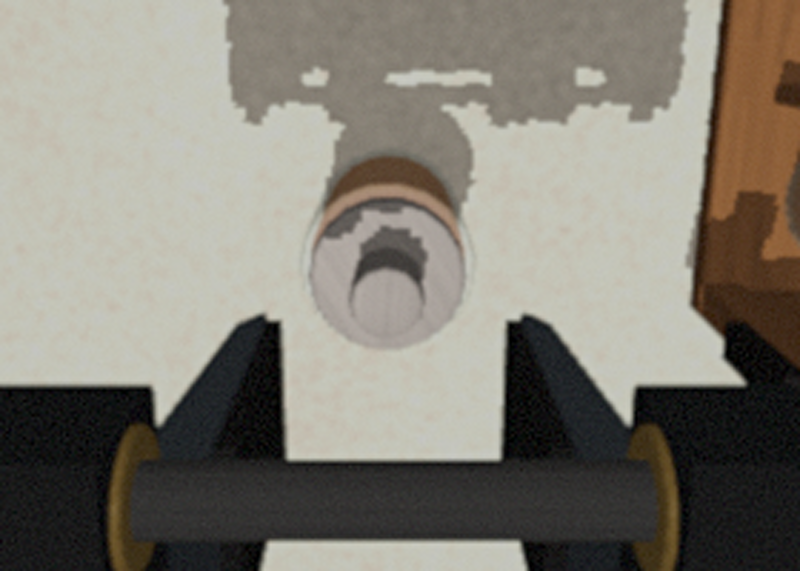

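The knob top is at crop (387,300), which puts the jar at about (0.4458, 0.0557). That is consistent between the lid and the knob.

```bash
python3 -c "
from h import *
W=cam('wrist',np.load('w2.npz'));print(atz(W,(275.5,225),.114),atz(W,(275.5,215.5),.088))
rows([.4458,.0557,.108],down(.112))"
```

```text
[0.4459 0.055  0.114 ] [0.4456 0.0555 0.088 ]
row [-0.0035 -0.0099  0.2326  0.0002 -0.0001  0.0007] rows min 1.9
```

{"api": "carry_out", "payload": {
  "steps": [
    [[-0.004, -0.01, 0.1, 0, 0, 0, 0.0], [-0.004, -0.01, 0.19, 0, 0, 0, 0.0], [-0.004, -0.01, 0.231, 0, 0, 0, 0.0], [-0.004, -0.01, 0.231, 0, 0, 0, 0.0], [-0.004, -0.01, 0.231, 0, 0, 0, -1]]
  ],
  "grip_force": 30
}}

```text
time_s: 2.6
eef_pos: [0.4469, 0.0553, 0.1092]
eef_rot: [[-0.114, 0.993, 0.002], [0.993, 0.114, 0.0], [-0.0, 0.002, -1.0]]
ft_force: [0.0, -0.3, 0.0]
opening: 0.0403
grip_force: 0.0
```

{"api": "carry_out", "payload": {
  "steps": [
    [[0, 0, 0, 0, 0, 0, -1], [0, 0, 0, 0, 0, 0, -1], [0, 0, 0, 0, 0, 0, -1], [0, 0, -0.02, 0, 0, 0, -1], [0, 0, -0.05, 0, 0, 0, -1]]
  ]
}}

```text
time_s: 3.1
eef_pos: [0.445, 0.0547, 0.1286]
eef_rot: [[-0.113, 0.994, -0.001], [0.994, 0.113, 0.0], [0.0, -0.001, -1.0]]
ft_force: [0.1, -0.4, -2.7]
opening: 0.0208
grip_force: 30.0
```

```bash
python3 -c "
from h import *
s=manip.sense();p=s['eef_pos'];print(p)
rows([p[0],p[1],.24],down(.112))
rows([.609,.2433,.24],down(.112))"
```

```text
[0.445  0.0547 0.1286]
row [ 0.     -0.0002 -0.2786 -0.0003 -0.      0.0005] rows min 2.2
row [ 0.422   0.4605 -0.279  -0.0003 -0.      0.0005] rows min 5.5
```

{"api": "carry_out", "payload": {
  "steps": [
    [[0, 0, -0.1, 0, 0, 0, -1], [0, 0, -0.2, 0, 0, 0, -1], [0.02, 0.02, -0.3, 0, 0, 0, -1], [0.1, 0.1, -0.31, 0, 0, 0, -1], [0.18, 0.19, -0.31, 0, 0, 0, -1]]
  ]
}}

```text
time_s: 3.6
eef_pos: [0.5136, 0.1356, 0.2551]
eef_rot: [[-0.112, 0.994, 0.004], [0.994, 0.112, 0.0], [0.0, 0.004, -1.0]]
ft_force: [0.9, -0.5, -3.3]
opening: 0.0211
grip_force: 30.0
```

{"api": "carry_out", "payload": {
  "steps": [
    [[0.08, 0.08, 0, 0, 0, 0, -1], [0.15, 0.17, 0, 0, 0, 0, -1], [0.22, 0.25, 0, 0, 0, 0, -1], [0.24, 0.27, 0, 0, 0, 0, -1], [0.24, 0.27, 0, 0, 0, 0, -1]]
  ]
}}

```text
time_s: 4.1
eef_pos: [0.6094, 0.2436, 0.2519]
eef_rot: [[-0.115, 0.993, -0.0], [0.993, 0.115, -0.0], [0.0, -0.0, -1.0]]
ft_force: [-0.4, -0.8, -3.8]
opening: 0.0209
grip_force: 30.0
```

```bash
python3 -c "
from h import *
s=manip.sense();print(s['eef_pos'])
# jar vs tool: gripped at x centre; y: measured .0555 vs tool .0547
rows([.609,.2427,.124],down(.112))"
```

```text
[0.6094 0.2436 0.2519]
row [-0.0021 -0.0011  0.3199 -0.0001 -0.      0.0009] rows min 2.6
```

{"api": "carry_out", "payload": {
  "steps": [
    [[-0.002, 0, 0.1, 0, 0, 0, -1], [-0.002, 0, 0.2, 0, 0, 0, -1], [-0.002, 0, 0.28, 0, 0, 0, -1], [-0.002, 0, 0.31, 0, 0, 0, -1], [-0.002, 0, 0.316, 0, 0, 0, -1]]
  ]
}}

```text
time_s: 4.6
eef_pos: [0.6082, 0.2408, 0.1252]
eef_rot: [[-0.113, 0.994, -0.002], [0.994, 0.113, -0.001], [-0.001, -0.002, -1.0]]
ft_force: [0.3, -0.0, -2.4]
opening: 0.0211
grip_force: 30.0
```

{"api": "carry_out", "payload": {
  "steps": [
    [[0, 0, 0.002, 0, 0, 0, -1], [0, 0, 0.005, 0, 0, 0, -1], [0, 0, 0.008, 0, 0, 0, -1], [0, 0, 0.008, 0, 0, 0, -1]]
  ]
}}

```text
time_s: 5.0
eef_pos: [0.6095, 0.2418, 0.1232]
eef_rot: [[-0.113, 0.994, 0.001], [0.994, 0.113, 0.0], [0.0, 0.001, -1.0]]
ft_force: [-0.7, -0.2, -3.5]
opening: 0.0213
grip_force: 30.0
```

{"api": "carry_out", "payload": {
  "steps": [
    [[0, 0, 0.003, 0, 0, 0, -1], [0, 0, 0.005, 0, 0, 0, -1], [0, 0, 0.005, 0, 0, 0, -1]]
  ]
}}

```text
time_s: 5.3
eef_pos: [0.6099, 0.242, 0.1231]
eef_rot: [[-0.114, 0.994, 0.003], [0.994, 0.114, 0.001], [0.0, 0.003, -1.0]]
ft_force: [-7.8, -1.9, 27.2]
opening: 0.0214
grip_force: 30.1
```

{"api": "carry_out", "payload": {
  "steps": [
    [[0, 0, -0.003, 0, 0, 0, -1], [0, 0, -0.004, 0, 0, 0, -0.2], [0, 0, -0.004, 0, 0, 0, -0.1], [0, 0, -0.004, 0, 0, 0, -0.1], [0, 0, -0.004, 0, 0, 0, -0.1]]
  ]
}}

```text
time_s: 5.8
eef_pos: [0.6092, 0.2417, 0.122]
eef_rot: [[-0.113, 0.994, -0.0], [0.994, 0.113, -0.0], [-0.0, -0.0, -1.0]]
ft_force: [0.5, -0.0, -0.6]
opening: 0.0412
grip_force: 0.0
```

{"api": "carry_out", "payload": {
  "steps": [
    [[0, 0, -0.05, 0, 0, 0, -0.1], [0, 0, -0.15, 0, 0, 0, -0.1], [0, 0, -0.25, 0, 0, 0, -0.1], [-0.05, 0, -0.35, 0, 0, 0, -0.1], [-0.05, 0, -0.35, 0, 0, 0, -0.1]]
  ]
}}

```text
time_s: 6.3
eef_pos: [0.614, 0.2209, 0.2679]
eef_rot: [[-0.112, 0.994, 0.009], [0.994, 0.112, 0.002], [0.001, 0.009, -1.0]]
ft_force: [-0.1, 0.1, -0.7]
opening: 0.041
grip_force: 0.0
```

```bash
python3 -c "
from h import *
s=manip.sense();W=cam('wrist',s);print(s['eef_pos'],s['time_s'])
i=snap('wrist','w3')
np.savez('w3.npz',eef_pos=s['eef_pos'],eef_rot=s['eef_rot'])
print('mat expected knob top/lid',proj(W,[[.609,.2433,.128],[.609,.2433,.102]]))
print('pins exp',proj(W,[[.536,.2775,.130],[.536,.2775,.048]]))
R=gateR(-.2712);o=np.array([.6694,-.2886,.0286])
for y in (28,):
  T=np.c_[R[:,1],R[:,0],-R[:,2]]
  g=o+R@np.array([0,y,98])/1e3;pre=o+R@np.array([0,y,98+80])/1e3
  print('grasp',g,'pre',pre); rows(pre,T)
cv2.imwrite('pics/w3b.png',cv2.resize(i[:300,100:460,::-1],(720,600),interpolation=cv2.INTER_CUBIC))
"
```

```text
[0.614  0.2209 0.2679] 6.3
mat expected knob top/lid [[273.9194 183.2633]
 [273.9486 178.7578]]
pins exp [[199.6237 138.7388]
 [215.8497 135.7663]]
grasp [ 0.6297 -0.2485  0.1135] pre [ 0.5912 -0.2378  0.1828]
row [-1.1346 -0.184   0.2039 -0.163  -0.0324  0.1192] rows min 9.3
```

View pics/w3b.png

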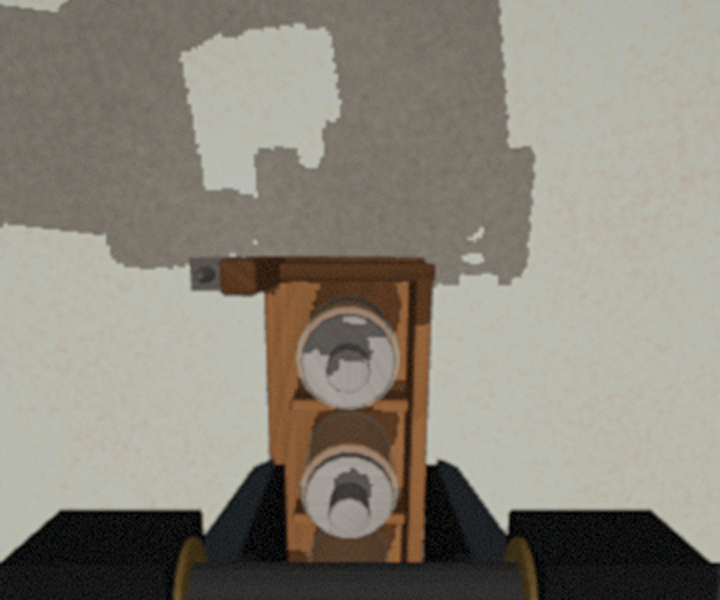

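The jar stands upright in the bay: its lid is at crop (350,356) against an expected (348,357). The upper pin is at (204,273). Now the gate.

{"api": "carry_out", "payload": {
  "steps": [
    [[-0.57, -0.09, 0.1, -0.08, -0.016, 0.06, -0.1], [-0.57, -0.09, 0.1, -0.08, -0.016, 0.06, -0.1], [-0.57, -0.09, 0.1, -0.08, -0.016, 0.06, -0.1], [-0.57, -0.09, 0.1, -0.08, -0.016, 0.06, -0.1], [-0.57, -0.09, 0.1, -0.08, -0.016, 0.06, -0.1]]
  ]
}}

```text
time_s: 6.85
eef_pos: [0.6001, -0.011, 0.2206]
eef_rot: [[0.08, 0.966, 0.247], [0.996, -0.071, -0.045], [-0.026, 0.25, -0.968]]
ft_force: [0.3, 0.4, 0.4]
opening: 0.0407
grip_force: 0.0
```

```bash
python3 -c "
from h import *
R=gateR(-.2712);o=np.array([.6694,-.2886,.0286]);T=np.c_[R[:,1],R[:,0],-R[:,2]]
rows(o+R@np.array([0,28,168])/1e3,T)"
```

```text
row [-0.5661  0.0013  0.1356 -0.0852 -0.0154  0.0597] rows min 4.7
```

{"api": "carry_out", "payload": {
  "steps": [
    [[-0.566, 0, 0.136, -0.085, -0.0154, 0.06, -0.1], [-0.566, 0, 0.136, -0.085, -0.0154, 0.06, -0.1], [-0.566, 0, 0.136, -0.085, -0.0154, 0.06, -0.1], [-0.566, 0, 0.136, -0.085, -0.0154, 0.06, -0.1], [-0.566, 0, 0.136, -0.085, -0.0154, 0.06, -0.1]]
  ]
}}

```text
time_s: 7.35
eef_pos: [0.5961, -0.239, 0.1737]
eef_rot: [[0.269, 0.834, 0.482], [0.963, -0.234, -0.134], [0.001, 0.5, -0.866]]
ft_force: [0.4, 1.0, 0.9]
opening: 0.0409
grip_force: 0.0
```

{"api": "carry_out", "payload": {
  "steps": [
    [[0, 0, 0, 0, 0, 0, -0.1]]
  ]
}}

```text
time_s: 7.45
eef_pos: [0.5964, -0.241, 0.1734]
eef_rot: [[0.272, 0.833, 0.481], [0.962, -0.236, -0.135], [0.001, 0.5, -0.866]]
ft_force: [1.4, -0.1, 0.1]
opening: 0.041
grip_force: 0.0
```

```bash
python3 -c "
from h import *
s=manip.sense();W=cam('wrist',s);print(s['eef_pos'],s['eef_rot'],s['qvel'])
i=snap('wrist','w4')
np.savez('w4.npz',eef_pos=s['eef_pos'],eef_rot=s['eef_rot'])
R=gateR(-.2712);o=np.array([.6694,-.2886,.0286])
P=[(-6,119,115),(6,119,115),(-6,0,115),(6,0,115),(0,133,106),(0,133,24)]
q=proj(W,[o+R@np.array(p)/1e3 for p in P]);print(q)
j=i[:,:,::-1].copy()
c=cv2.resize(j[:300,100:460],(720,600),interpolation=cv2.INTER_CUBIC)
for a in q: cv2.circle(c,tuple(int(t) for t in (a-[100,0]+.5)*2),2,(0,255,0),-1)
cv2.imwrite('pics/w4b.png',c)
"
```

```text
[ 0.5964 -0.241   0.1734] [[ 0.2724  0.8331  0.4814]
 [ 0.9622 -0.2363 -0.1354]
 [ 0.001   0.5001 -0.866 ]] [ 0.0748 -0.0291  0.0344 -0.0803  0.0061  0.1525]
[[266.686   99.3426]
 [285.5931  99.267 ]
 [268.8156 270.0328]
 [285.031  269.9687]
 [276.0713  77.5545]
 [276.3302  90.8724]]
```

View pics/w4b.png

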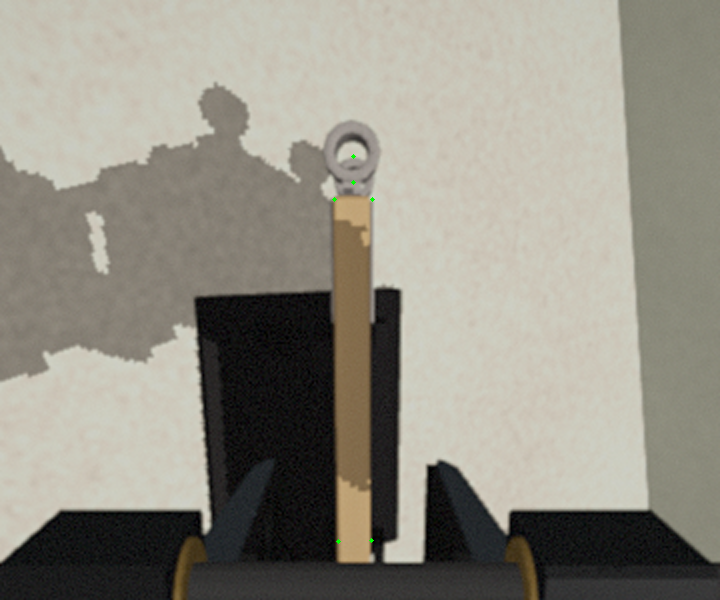

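The overlay matches: the gate edge and the knuckle ring at (352,152) lie within about 2 px of the prediction. I'll approach along the gate's own axis and grip.

```bash
python3 -c "
from h import *
R=gateR(-.2712);o=np.array([.6694,-.2886,.0286]);T=np.c_[R[:,1],R[:,0],-R[:,2]]
rows(o+R@np.array([0,28,99])/1e3,T)"
```

```text
row [-0.0009  0.0003  0.1714 -0.0002  0.0002 -0.0013] rows min 1.4
```

{"api": "carry_out", "payload": {
  "steps": [
    [[0, 0, 0.08, 0, 0, 0, -0.1], [0, 0, 0.15, 0, 0, 0, -0.1], [0, 0, 0.171, 0, 0, 0, -0.1], [0, 0, 0.171, 0, 0, 0, -0.1], [0, 0, 0.171, 0, 0, 0, -1]]
  ],
  "grip_force": 45
}}

```text
time_s: 8.0
eef_pos: [0.63, -0.2451, 0.1167]
eef_rot: [[0.267, 0.834, 0.483], [0.964, -0.232, -0.133], [0.001, 0.501, -0.865]]
ft_force: [0.1, -1.2, 0.5]
opening: 0.036
grip_force: 0.0
```

{"api": "carry_out", "payload": {
  "steps": [
    [[0, 0, 0, 0, 0, 0, -1], [0, 0, 0, 0, 0, 0, -1], [0, 0, 0, 0, 0, 0, -1], [0, 0, 0, 0, 0, 0, -1]]
  ]
}}

```text
time_s: 8.4
eef_pos: [0.6302, -0.246, 0.1168]
eef_rot: [[0.268, 0.833, 0.484], [0.963, -0.233, -0.134], [0.001, 0.502, -0.865]]
ft_force: [-4.3, 2.2, 8.2]
opening: 0.0116
grip_force: 45.0
```

{"api": "carry_out", "payload": {
  "steps": [
    [[0, 0, -0.03, 0, 0, 0, -1], [0, 0, -0.1, 0, 0, 0, -1], [0, 0, -0.2, 0, 0, 0, -1], [0, 0, -0.3, 0, 0, 0, -1], [0, 0, -0.3, 0, 0, 0, -1]]
  ]
}}

```text
time_s: 8.9
eef_pos: [0.5712, -0.23, 0.2247]
eef_rot: [[0.269, 0.831, 0.486], [0.963, -0.231, -0.136], [-0.001, 0.505, -0.863]]
ft_force: [-0.2, 0.4, -3.2]
opening: 0.0118
grip_force: 45.0
```

```bash
cat > hang.py <<'E'
from h import *
# stand yaw, pin foot (low)
yaw=.112; pin=np.array([.536,.2775,.032])
kn=np.array([105.,0.,0.])/1e3  # set by measurement: knuckle axis in tool x,y (y~0); z: knuckle_low lower end
def tool(th,up,back=0,dx=None,pin=pin,G=(28,101)):
    """gate open by th, raised by up, standing back from pin by `back` along stand -x; G: grasp (gate y,z mm)"""
    g=Rz(yaw-th)
    k=pin+[0,0,up]+Rz(yaw)@np.array([-back,0,0])
    o=k-g@np.array([0,133,6])/1e3
    return o+g@np.array([0,G[0],G[1]])/1e3, np.c_[g[:,1],g[:,0],-g[:,2]]
E
python3 -c "
from hang import *
s=manip.sense();print(s['eef_pos'],s['ft_force'],s['opening'])
p,T=tool(.6,.028,.08);print(p);rows(p,T)
p2,T2=tool(.6,.16,.08);print(p2);rows(p2,T2)
import numpy as np
print(tool(.6,0)[0],tool(0,0)[0])
"
```

```text
[ 0.5712 -0.23    0.2247] [-0.2484  0.3663 -3.2228] 0.011845366564760451
[0.4073 0.1758 0.155 ]
row [ 0.8672 -0.6636 -0.1872  0.1679 -0.018   0.0672] rows min 8.9
[0.4073 0.1758 0.287 ]
row [ 0.867  -0.4969 -0.472   0.1679 -0.018   0.0672] rows min 8.8
[0.4868 0.1848 0.127 ] [0.5477 0.1732 0.127 ]
```

```bash
python3 -c "
from hang import *
s=manip.sense()
p2,T2=tool(.6,.16,.08)
rows([.44,-.17,.287],Rn.from_rotvec(.5*Rn.from_matrix(T2@s['eef_rot'].T).as_rotvec()).as_matrix()@s['eef_rot'])
"
```

```text
row [ 0.0562 -0.2288 -0.3144  0.084  -0.009   0.0336] rows min 3.1
```

{"api": "carry_out", "payload": {
  "steps": [
    [[0.056, -0.229, -0.314, 0.084, -0.009, 0.034, -1], [0.056, -0.229, -0.314, 0.084, -0.009, 0.034, -1], [0.056, -0.229, -0.314, 0.084, -0.009, 0.034, -1], [0.056, -0.229, -0.314, 0.084, -0.009, 0.034, -1]]
  ]
}}

```text
time_s: 9.3
eef_pos: [0.4385, -0.1688, 0.2841]
eef_rot: [[0.371, 0.896, 0.244], [0.928, -0.363, -0.082], [0.015, 0.257, -0.966]]
ft_force: [-0.2, -0.1, -3.4]
opening: 0.0118
grip_force: 45.0
```

```bash
python3 -c "
from hang import *
s=manip.sense();print(s['eef_pos'])
p2,T2=tool(.6,.16,.08);rows(p2,T2)
"
```

```text
[ 0.4385 -0.1688  0.2841]
row [ 0.7709 -0.3804 -0.0964  0.0823 -0.0092  0.0334] rows min 6.9
```

{"api": "carry_out", "payload": {
  "steps": [
    [[0.771, -0.38, -0.096, 0.082, -0.009, 0.033, -1], [0.771, -0.38, -0.096, 0.082, -0.009, 0.033, -1], [0.771, -0.38, -0.096, 0.082, -0.009, 0.033, -1], [0.771, -0.38, -0.096, 0.082, -0.009, 0.033, -1], [0.771, -0.38, -0.096, 0.082, -0.009, 0.033, -1]]
  ]
}}

```text
time_s: 9.8
eef_pos: [0.4183, 0.0804, 0.2846]
eef_rot: [[0.468, 0.884, 0.001], [0.884, -0.468, 0.0], [0.001, 0.001, -1.0]]
ft_force: [1.5, -0.5, -1.6]
opening: 0.0118
grip_force: 45.0
```

```bash
python3 -c "
from hang import *
s=manip.sense();print(s['eef_pos'])
p2,T2=tool(.6,.06,.08);rows(p2,T2)
"
```

```text
[0.4183 0.0804 0.2846]
row [ 0.1976 -0.1364  0.244   0.0004 -0.0003  0.0002] rows min 2.7
```

{"api": "carry_out", "payload": {
  "steps": [
    [[0.198, -0.136, 0.1, 0, 0, 0, -1], [0.198, -0.136, 0.2, 0, 0, 0, -1], [0.198, -0.136, 0.244, 0, 0, 0, -1], [0.198, -0.136, 0.244, 0, 0, 0, -1], [0.198, -0.136, 0.244, 0, 0, 0, -1]]
  ]
}}

```text
time_s: 10.3
eef_pos: [0.4076, 0.1741, 0.187]
eef_rot: [[0.467, 0.884, -0.0], [0.884, -0.467, -0.0], [-0.0, -0.0, -1.0]]
ft_force: [1.3, 1.1, -1.1]
opening: 0.0117
grip_force: 45.0
```

{"api": "carry_out", "payload": {
  "steps": [
    [[0, 0, 0, 0, 0, 0, -1], [0, 0, 0, 0, 0, 0, -1], [0, 0, 0, 0, 0, 0, -1]]
  ]
}}

```text
time_s: 10.6
eef_pos: [0.4087, 0.1737, 0.1882]
eef_rot: [[0.469, 0.883, 0.003], [0.883, -0.469, 0.001], [0.002, 0.003, -1.0]]
ft_force: [0.2, 0.4, -1.8]
opening: 0.0119
grip_force: 45.0
```

```bash
python3 -c "
from hang import *
s=manip.sense();print(s['eef_pos'],s['eef_rot'],s['qvel'])
W=cam('wrist',s)
i=snap('wrist','w5')
np.savez('w5.npz',eef_pos=s['eef_pos'],eef_rot=s['eef_rot'])
P=[[.536,.2775,.114],[.536,.2775,.130]]
for zz in (106,88): P.append(s['eef_pos']+s['eef_rot']@(np.array([105,0,101-zz])/1e3))
q=proj(W,P);print(q)
c=cv2.resize(i[0:150,200:400,::-1],(800,600),interpolation=cv2.INTER_CUBIC)
for a in q: cv2.circle(c,tuple(int(t) for t in (a-[200,0]+.5)*4),2,(0,255,0),-1)
cv2.imwrite('pics/w5b.png',c)
"
```

```text
[0.4087 0.1737 0.1882] [[ 0.4688  0.8833  0.0034]
 [ 0.8833 -0.4688  0.0009]
 [ 0.0024  0.0026 -1.    ]] [ 0.0048  0.0041  0.0023  0.0018 -0.004   0.0019]
[[375.9419   6.9861]
 [384.2331  -2.8914]
 [279.4251  59.131 ]
 [279.1533  66.5548]]
```

View pics/w5b.png

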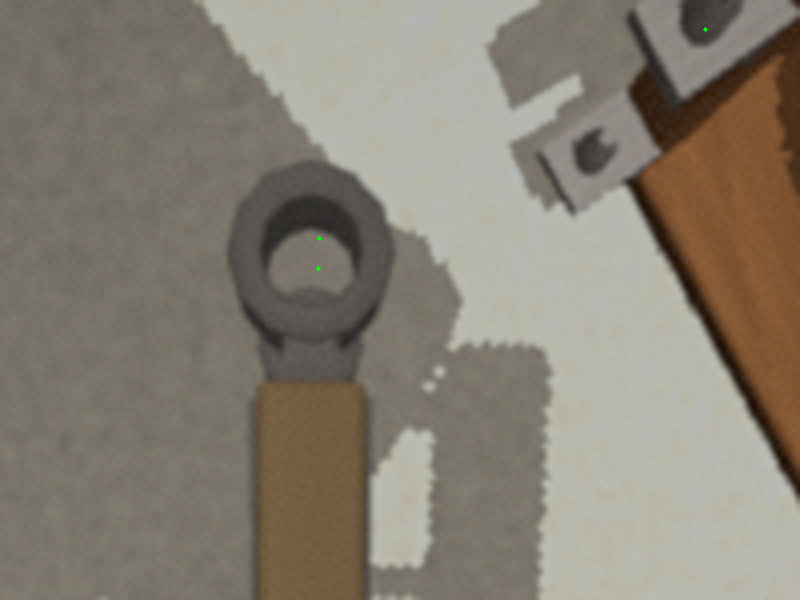

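The view shows the knuckle ring centred at crop (311,250) with the lit lower hole at (311,275). The lower pin is at about (595,152) with bracket corners (540,150), (575,213), (660,157) and (630,92). That is all 10 pictures, so the rest will be numeric.

```bash
python3 - <<'E'
from h import *
W1=cam('wrist',np.load('w1.npz'));W3=cam('wrist',np.load('w3.npz'));s5=np.load('w5.npz');W5=cam('wrist',s5)
c5=lambda u,v:((u+.5)/4-.5+200,(v+.5)/4-.5)
c3=lambda u,v:((u+.5)/5.333-.5+285,(v+.5)/5.333-.5+15)
print('w5 low pin blob',atz(W5,c5(596,151),.039))
for a in ((540,150),(575,213),(660,157),(630,92)):print(' brk',atz(W5,c5(*a),.032))
print('w5 up pin',atz(W5,c5(705,18),.119))
print('w1 low/up',atz(W1,c3(109,232),.040),atz(W1,c3(145,141),.122))
print('w3 up',atz(W3,((204.5)/2-.5+100,273.5/2-.5),.122))
for d,uv in ((-.005,(311,250)),(.013,(311,275))):
    t,r=ray(W5,c5(*uv)); R,p=s5['eef_rot'],s5['eef_pos']
    t=R.T@(t-p);r=R.T@r;print('kn tool',t+r*(d-t[2])/r[2])
# leaf angle from image: top-edge centreline -> gate yaw in tool
im=cv2.imread('pics/w5.png');hsv=cv2.cvtColor(im,cv2.COLOR_BGR2HSV)
for v in (100,125,150,175,200,225):
    row=im[v,255:305].astype(int);m=np.where((row[:,2]-row[:,0])>30)[0]+255;print(v,m.min(),m.max(),(m.min()+m.max())/2)
E
```

```text
w5 low pin blob [0.5356 0.2786 0.039 ]
 brk [0.5266 0.2856 0.032 ]
 brk [0.5282 0.2701 0.032 ]
 brk [0.5501 0.2716 0.032 ]
 brk [0.5494 0.2868 0.032 ]
w5 up pin [0.5346 0.2782 0.119 ]
w1 low/up [0.5355 0.2772 0.04  ] [0.5354 0.278  0.122 ]
w3 up [0.5358 0.2791 0.122 ]
kn tool [ 0.1038 -0.0009 -0.005 ]
kn tool [ 0.1042 -0.0009  0.013 ]
100 264 290 277.0
125 265 290 277.5
150 265 290 277.5
175 265 290 277.5
200 265 289 277.0
225 266 288 277.0
```

The pin estimates agree within 1 mm, giving (0.5356, 0.2782). The knuckle axis in the tool frame is (0.104, -0.001).

```bash
cat >> hang.py <<'E'
pin=np.array([.5356,.2782,.032])
def tool2(th,up,back=0):
    g=Rz(yaw-th); T=np.c_[g[:,1],g[:,0],-g[:,2]]
    k=pin+[0,0,up]+Rz(yaw)@np.array([-back,0,0])
    return k-T@np.array([.104,-.0009,.095]),T
E
python3 -c "
from hang import *
a=tool2(.6,.03,.08);rows(*a);rows(*tool2(.6,.03,0),base=a)"
```

```text
row [ 0.0064 -0.0047  0.0777  0.0007 -0.0007  0.0001] rows min 0.6
row [0.1129 0.1651 0.     0.     0.     0.    ] rows min 1.6
```

{"api": "carry_out", "payload": {
  "steps": [
    [[0.006, -0.005, 0.04, 0, 0, 0, -1], [0.006, -0.005, 0.078, 0, 0, 0, -1], [0.006, -0.005, 0.078, 0, 0, 0, -1], [0.05, 0.06, 0.078, 0, 0, 0, -1], [0.09, 0.12, 0.078, 0, 0, 0, -1]]
  ]
}}

```text
time_s: 11.15
eef_pos: [0.4684, 0.1835, 0.1572]
eef_rot: [[0.468, 0.884, 0.002], [0.884, -0.468, 0.001], [0.002, 0.002, -1.0]]
ft_force: [0.1, 0.2, -2.1]
opening: 0.0121
grip_force: 45.0
```

{"api": "carry_out", "payload": {
  "steps": [
    [[0.015, 0.02, 0, 0, 0, 0, -1], [0.029, 0.04, 0, 0, 0, 0, -1], [0.029, 0.04, 0, 0, 0, 0, -1], [0.029, 0.04, 0, 0, 0, 0, -1]]
  ]
}}

```text
time_s: 11.55
eef_pos: [0.486, 0.1862, 0.1563]
eef_rot: [[0.468, 0.884, 0.001], [0.884, -0.468, 0.0], [0.001, 0.0, -1.0]]
ft_force: [0.4, -0.1, -1.6]
opening: 0.0119
grip_force: 45.0
```

```bash
python3 -c "
from hang import *
s=manip.sense();print(s['eef_pos'],s['ft_force'],s['qvel'])
rows(*tool2(.6,.03));rows(*tool2(.6,.0))
W=cam('wrist',s);np.savez('w6.npz',eef_pos=s['eef_pos'],eef_rot=s['eef_rot'])
i=snap('wrist','w6')
# pin dark blob through hole: dark pixels vs expected hole & pin projections
print('exp pin tip',proj(W,[pin+[0,0,.098]]),'kn top',proj(W,[s['eef_pos']+s['eef_rot']@np.array([.104,-.0009,-.005])]),'kn low',proj(W,[s['eef_pos']+s['eef_rot']@np.array([.104,-.0009,.013])]))
g=cv2.cvtColor(i,cv2.COLOR_RGB2GRAY);print(g[40:92:3,252:304:3])
"
```

```text
[0.486  0.1862 0.1563] [ 0.4195 -0.0792 -1.6138] [ 0.0038 -0.0038  0.0124  0.001  -0.0021 -0.0005]
row [ 0.0013  0.0039 -0.0018  0.0001 -0.0002  0.0004] rows min 0.0
row [ 0.0013  0.0039  0.0732  0.0001 -0.0002  0.0004] rows min 0.6
exp pin tip [[280.4159  72.018 ]] kn top [[277.4013  61.5893]] kn low [[277.3575  68.7237]]
[[140 141 139 142 142 135 137 122 112 115 127 142 143 137 112  43  53  65]
 [142 139 140 134 139 110 100 104 103 105 103 100 111 134  78  42  37  58]
 [141 140 139 140 110 104 105 101  98 101 100 100 103 118  57  38  41  47]
 [141 138 143 114 105 102  97  84  69  69  86  95 102  99  70  37  43  37]
 [142 138 131 103 103  95  61  59  64  58  57  68  98  99  99  46  46  33]
 [143 143 115 101 103  67  54  58  59  54  56  56  73 100  97  57  42  42]
 [141 140  95  99  99  57  58 100 138 105  72  58  60 101 100  76  38  41]
 [143 143  92 103  94  52 118 140 108 103 105  85  58  98 101  96  39  41]
 [145 141  91 100  95  93 129 103 106 103 104 108  64  97 103  94  77  34]
 [140 138  93 102 102  94 106 106  83  84  71 101  82 102  97  89 108  43]
 [142 141 113 102 102  94 103  94  69 106 101  66  96  99  98  99 107  94]
 [145 138 131  96 103 104  96  90  62  90  80  84 107 101  93 105 102 105]
 [139 142 144  74  99 102 108 101  89  88 101 105 103  94  71 101 105  82]
 [139 142 141 109  70  99 100 104 106 107 102  99  99  61  97 105  63  48]
 [136 145 144 142  83  68  93  98  99  98  95  86  61  91  98  43  43  36]
 [136 143 146 142 117  69  74 105  92  92 103  61  77  95  93  41  40  40]
 [141 145 141 143 130 105  86 107 106 109 111  95  88 104 106  74  49  69]
 [143 142 139 137 140  95 105 105 105 103 107 101  96 104  96  60  69  67]]
```

The pin shows through the knuckle hole at about (280.5,71) against a predicted (280.4,72), so it is aligned apart from a 1.7 mm correction. Descending.

{"api": "carry_out", "payload": {
  "steps": [
    [[0.0013, 0.004, 0, 0, 0, 0, -1], [0.0013, 0.004, 0, 0, 0, 0, -1], [0.0013, 0.004, 0.02, 0, 0, 0, -1], [0.0013, 0.004, 0.035, 0, 0, 0, -1], [0.0013, 0.004, 0.035, 0, 0, 0, -1]]
  ]
}}

```text
time_s: 12.1
eef_pos: [0.4878, 0.1859, 0.1411]
eef_rot: [[0.468, 0.884, -0.0], [0.884, -0.468, -0.0], [-0.0, -0.0, -1.0]]
ft_force: [-0.9, 0.5, -2.5]
opening: 0.0115
grip_force: 45.0
```

{"api": "carry_out", "payload": {
  "steps": [
    [[0, 0, 0.006, 0, 0, 0, -1], [0, 0, 0.012, 0, 0, 0, -1], [0, 0, 0.012, 0, 0, 0, -1]]
  ]
}}

```text
time_s: 12.4
eef_pos: [0.4884, 0.186, 0.1371]
eef_rot: [[0.468, 0.884, 0.001], [0.884, -0.468, 0.0], [0.001, 0.001, -1.0]]
ft_force: [-0.3, -0.2, -2.6]
opening: 0.0119
grip_force: 45.0
```

```bash
python3 -c "
from hang import *
rows(*tool2(.6,.0))"
```

```text
row [-0.0012 -0.0017  0.0253  0.0003 -0.0003  0.0004] rows min 0.2
```

{"api": "carry_out", "payload": {
  "steps": [
    [[-0.001, -0.0015, 0.006, 0, 0, 0, -1], [-0.001, -0.0015, 0.012, 0, 0, 0, -1], [-0.001, -0.0015, 0.016, 0, 0, 0, -1], [-0.001, -0.0015, 0.016, 0, 0, 0, -1]]
  ]
}}

```text
time_s: 12.8
eef_pos: [0.4877, 0.1859, 0.1308]
eef_rot: [[0.468, 0.884, 0.001], [0.884, -0.468, 0.0], [0.001, 0.001, -1.0]]
ft_force: [0.4, -0.7, -1.8]
opening: 0.0119
grip_force: 45.0
```

{"api": "carry_out", "payload": {
  "steps": [
    [[0, 0, 0.003, 0, 0, 0, -1], [0, 0, 0.006, 0, 0, 0, -1], [0, 0, 0.006, 0, 0, 0, -1]]
  ]
}}

```text
time_s: 13.1
eef_pos: [0.4878, 0.1859, 0.1285]
eef_rot: [[0.468, 0.884, 0.001], [0.884, -0.468, 0.0], [0.001, 0.001, -1.0]]
ft_force: [0.6, -0.1, -2.5]
opening: 0.0115
grip_force: 45.0
```

Nominal height is nearly reached with no contact yet, so I'll continue in 1 mm steps until it touches.

{"api": "carry_out", "payload": {
  "steps": [
    [[0, 0, 0.0025, 0, 0, 0, -1], [0, 0, 0.005, 0, 0, 0, -1], [0, 0, 0.005, 0, 0, 0, -1]]
  ]
}}

```text
time_s: 13.4
eef_pos: [0.4878, 0.186, 0.1265]
eef_rot: [[0.468, 0.884, 0.001], [0.884, -0.468, 0.0], [0.001, 0.001, -1.0]]
ft_force: [-0.4, 0.6, -2.7]
opening: 0.0118
grip_force: 45.0
```

{"api": "carry_out", "payload": {
  "steps": [
    [[0, 0, 0.0025, 0, 0, 0, -1], [0, 0, 0.0025, 0, 0, 0, -1]]
  ]
}}

```text
time_s: 13.6
eef_pos: [0.4879, 0.186, 0.1256]
eef_rot: [[0.468, 0.884, 0.002], [0.884, -0.468, 0.001], [0.001, 0.001, -1.0]]
ft_force: [-0.4, 0.0, -2.6]
opening: 0.0121
grip_force: 45.0
```

{"api": "carry_out", "payload": {
  "steps": [
    [[0, 0, 0.0025, 0, 0, 0, -1], [0, 0, 0.0025, 0, 0, 0, -1]]
  ]
}}

```text
time_s: 13.8
eef_pos: [0.4879, 0.1859, 0.1249]
eef_rot: [[0.468, 0.884, 0.002], [0.884, -0.468, 0.001], [0.001, 0.001, -1.0]]
ft_force: [-2.4, -1.3, 4.1]
opening: 0.0117
grip_force: 45.0
```

Contact at 0.125 m means it is seated. I'll loosen the grip and let it settle.

{"api": "carry_out", "payload": {
  "steps": [
    [[0, 0, 0.001, 0, 0, 0, -1], [0, 0, 0.001, 0, 0, 0, -1], [0, 0, 0, 0, 0, 0, -0.45], [0, 0, 0, 0, 0, 0, -0.45], [0, 0, 0, 0, 0, 0, -0.45]]
  ]
}}

```text
time_s: 14.3
eef_pos: [0.4879, 0.186, 0.1246]
eef_rot: [[0.468, 0.884, 0.002], [0.884, -0.468, 0.0], [0.001, 0.001, -1.0]]
ft_force: [-0.3, 0.0, -0.2]
opening: 0.0251
grip_force: 0.0
```

{"api": "carry_out", "payload": {
  "steps": [
    [[0, 0, 0, 0, 0, 0, -0.45], [0, 0, 0, 0, 0, 0, -0.45], [0, 0, 0, 0, 0, 0, -0.45]]
  ]
}}

```text
time_s: 14.6
eef_pos: [0.4878, 0.186, 0.1246]
eef_rot: [[0.468, 0.884, 0.001], [0.884, -0.468, 0.0], [0.001, 0.001, -1.0]]
ft_force: [1.1, 0.1, -0.6]
opening: 0.0249
grip_force: 0.0
```

```bash
cat > g.py <<'E'
from hang import *
def gate_pose(name):
    s=manip.sense();W=cam('wrist',s);i=snap('wrist',name)
    print(s['eef_pos'],s['ft_force'],s['opening'],s['time_s'])
    im=i.astype(int); 
    pts=[]
    for v in range(97,250,8):
        m=np.where((im[v,200:360,0]-im[v,200:360,2])>25)[0]+200
        if len(m)>8:
            r=np.split(m,np.where(np.diff(m)>2)[0]+1);r=min(r,key=lambda a:abs(a.mean()-277)); 
            if len(r)>8:pts.append(atz(W,((r[0]+r[-1])/2,v),.141))
    pts=np.array(pts);d=pts-pts.mean(0);e=np.linalg.svd(d[:,:2])[2][0];e*=np.sign(e[1])
    print('gate yaw',np.arctan2(-e[0],e[1]),'open',yaw-np.arctan2(-e[0],e[1]),'n',len(pts),'pin offset from line mm',1e3*np.cross(e,(pin-pts.mean(0))[:2]))
    return i,W
E
python3 -c "
from g import *
i,W=gate_pose('w7')
# knuckle ring top centre (z .138): bright ring check
g=cv2.cvtColor(i,cv2.COLOR_RGB2GRAY)
print(proj(W,[pin+[0,0,.100],pin+[0,0,.098]]));
p0,T0=manip.sense()['eef_pos'],manip.sense()['eef_rot']
for th in (.45,.3,.15,0,-.03):
  p,T=tool2(th,0);p[2]=p0[2];rows(p,T)
"
```

```text
[0.4878 0.186  0.1246] [ 1.1214  0.069  -0.5933] 0.024890020665876224 14.6
gate yaw -0.5745744260324277 open 0.6865744260324277 n 20 pin offset from line mm 5.457480925975027
[[277.3434  60.9178]
 [277.3338  61.8273]]
row [ 0.0028  0.0384  0.      0.0004 -0.0003 -0.0474] rows min 1.0
row [ 0.0118  0.0763  0.0001  0.0004 -0.0003 -0.0951] rows min 2.0
row [ 0.0264  0.1125  0.0001  0.0004 -0.0003 -0.1429] rows min 3.0
row [ 0.0461  0.146   0.0002  0.0004 -0.0002 -0.1906] rows min 4.0
row [ 0.0507  0.1524  0.0002  0.0004 -0.0002 -0.2002] rows min 4.2
```

{"api": "carry_out", "payload": {
  "steps": [
    [[0.0005, 0.019, 0, 0, 0, -0.024, -0.45], [0.003, 0.038, 0, 0, 0, -0.047, -0.45], [0.007, 0.057, 0, 0, 0, -0.071, -0.45], [0.012, 0.076, 0, 0, 0, -0.095, -0.45], [0.018, 0.094, 0, 0, 0, -0.119, -0.45]]
  ]
}}

```text
time_s: 15.15
eef_pos: [0.5247, 0.1746, 0.1246]
eef_rot: [[0.11, 0.994, 0.001], [0.994, -0.11, 0.0], [0.001, 0.001, -1.0]]
ft_force: [-1.0, 0.5, -0.4]
opening: 0.0249
grip_force: 0.1
```

```bash
python3 -c "
from g import *
i,W=gate_pose('w8')
p0=manip.sense()['eef_pos']
for th in (.15,.075,0,-.03,-.06,-.09):
  p,T=tool2(th,0);p[2]=p0[2];rows(p,T)
"
```

```text
[0.5247 0.1746 0.1246] [-0.9693  0.4734 -0.4466] 0.0249325348463706 15.15
gate yaw -0.16217236848990327 open 0.2741723684899033 n 20 pin offset from line mm 0.35966702466387956
row [ 0.001   0.0164  0.      0.0008 -0.0002 -0.0214] rows min 0.4
row [ 0.0032  0.0358  0.0001  0.0008 -0.0002 -0.0453] rows min 0.9
row [ 0.0068  0.0549  0.0001  0.0008 -0.0002 -0.0691] rows min 1.4
row [ 0.0087  0.0625  0.0002  0.0008 -0.0002 -0.0787] rows min 1.6
row [ 0.0108  0.07    0.0002  0.0008 -0.0002 -0.0882] rows min 1.8
row [ 0.0131  0.0775  0.0002  0.0008 -0.0001 -0.0978] rows min 2.0
```

{"api": "carry_out", "payload": {
  "steps": [
    [[0.001, 0.016, 0, 0, 0, -0.021, -0.45], [0.003, 0.036, 0, 0, 0, -0.045, -0.45], [0.005, 0.046, 0, 0, 0, -0.057, -0.45], [0.007, 0.055, 0, 0, 0, -0.069, -0.45], [0.007, 0.055, 0, 0, 0, -0.069, -0.45]]
  ]
}}

```text
time_s: 15.7
eef_pos: [0.5468, 0.1751, 0.1247]
eef_rot: [[-0.103, 0.995, 0.002], [0.995, 0.103, 0.0], [0.0, 0.002, -1.0]]
ft_force: [-0.1, 0.3, -0.5]
opening: 0.025
grip_force: 0.0
```

{"api": "carry_out", "payload": {
  "steps": [
    [[0, 0.005, 0, 0, 0, -0.005, -0.45], [0, 0.009, 0, 0, 0, -0.01, -0.45], [0, 0.009, 0, 0, 0, -0.01, -0.45]]
  ]
}}

```text
time_s: 16.0
eef_pos: [0.5503, 0.1755, 0.1247]
eef_rot: [[-0.135, 0.991, 0.002], [0.991, 0.135, 0.0], [0.0, 0.002, -1.0]]
ft_force: [0.8, -0.3, 0.0]
opening: 0.0248
grip_force: 0.0
```

```bash
python3 -c "
from g import *
i,W=gate_pose('w9')
"
```

```text
[0.5503 0.1755 0.1247] [ 0.7813 -0.2551  0.0124] 0.0248139574804074 16.0
gate yaw -0.004285047035108863 open 0.11628504703510886 n 20 pin offset from line mm 6.04420192974512
```

{"api": "carry_out", "payload": {
  "steps": [
    [[0, 0.005, 0, 0, 0, 0, -0.45], [0, 0.01, 0, 0, 0, 0, -0.45], [0, 0.01, 0, 0, 0, 0, -0.45]]
  ]
}}

```text
time_s: 16.35
eef_pos: [0.5538, 0.1759, 0.1246]
eef_rot: [[-0.135, 0.991, 0.0], [0.991, 0.135, 0.0], [0.0, 0.0, -1.0]]
ft_force: [-2.7, -0.2, 1.7]
opening: 0.0253
grip_force: 1.7
```

{"api": "carry_out", "payload": {
  "steps": [
    [[0, 0.005, 0, 0, 0, 0, -0.45], [0, 0.01, 0, 0, 0, 0, -0.45], [0, 0.01, 0, 0, 0, 0, -0.45]]
  ]
}}

```text
time_s: 16.65
eef_pos: [0.5543, 0.176, 0.1242]
eef_rot: [[-0.135, 0.991, -0.006], [0.991, 0.135, -0.001], [-0.0, -0.006, -1.0]]
ft_force: [-21.7, -3.8, 15.3]
opening: 0.0249
grip_force: 11.2
```

The gate is firmly on the bumper at 22 N. I'll centre the fingers, clear the leaf upward, then look with the wrist and fixed cameras.

{"api": "carry_out", "payload": {
  "steps": [
    [[0, -0.008, 0, 0, 0, 0, -0.45], [0, -0.024, 0, 0, 0, 0, -0.45], [0, -0.024, 0, 0, 0, 0, -0.3], [0, -0.024, 0, 0, 0, 0, -0.3], [0, -0.024, 0, 0, 0, 0, -0.3]]
  ]
}}

```text
time_s: 17.15
eef_pos: [0.549, 0.1753, 0.1248]
eef_rot: [[-0.135, 0.991, 0.002], [0.991, 0.135, 0.001], [0.0, 0.002, -1.0]]
ft_force: [-0.4, -0.4, 1.3]
opening: 0.0321
grip_force: 0.0
```

{"api": "carry_out", "payload": {
  "steps": [
    [[0, 0, -0.05, 0, 0, 0, -0.3], [0, 0, -0.15, 0, 0, 0, -0.3], [0, 0, -0.25, 0, 0, 0, -0.3], [0, 0, -0.25, 0, 0, 0, -0.3], [0, 0, -0.25, 0, 0, 0, -0.3]]
  ]
}}

```text
time_s: 17.65
eef_pos: [0.549, 0.1753, 0.2255]
eef_rot: [[-0.135, 0.991, 0.003], [0.991, 0.135, 0.001], [0.0, 0.004, -1.0]]
ft_force: [-1.0, 0.0, -1.2]
opening: 0.0318
grip_force: 0.0
```

```bash
python3 -c "
from g import *
s=manip.sense();W=cam('wrist',s);i=snap('wrist','w10');np.savez('w10.npz',eef_pos=s['eef_pos'],eef_rot=s['eef_rot'])
sd=snap('side','d10');sc=snap('scene','s10')
print(s['eef_pos'],s['ft_force'],s['time_s'])
stf=lambda P:pin-[0,0,.032]+Rz(yaw)@(np.array(P)/1e3-np.array([-.0655,.122,0]))
# expected top edge front/back lines, red-blue profile across (tool y = image u)
for y in (100,60,20,-20,-60,-100):
    q=proj(W,[stf((-71.5,y,141)),stf((-59.5,y,141))]);v=int(round(q[:,1].mean()))
    if 0<=v<420:
        u0=int(q[0,0])-10;r=i[v,u0:u0+36].astype(int);print(y,v,q[:,0].round(1),u0,(r[:,0]-r[:,2]).tolist())
print('kn top exp',proj(W,[stf((-65.5,122,138))]))
g=cv2.medianBlur(cv2.cvtColor(i,cv2.COLOR_RGB2GRAY),3)
print(cv2.HoughCircles(g[:200],cv2.HOUGH_GRADIENT,1,8,param1=80,param2=12,minRadius=8,maxRadius=22))
"
```

```text
[0.549  0.1753 0.2255] [-0.9582  0.0429 -1.1931] 17.65
100 119 [269.6 285.7] 259 [17, 17, 17, 17, 18, 18, 17, 17, 17, 14, 13, 12, 35, 52, 56, 53, 52, 49, 54, 51, 51, 51, 49, 51, 52, 52, 52, 41, 17, 14, 22, 47, 53, 59, 52, 56]
60 172 [268.7 284.1] 258 [16, 15, 14, 15, 14, 14, 15, 14, 12, 8, 6, 9, 34, 56, 50, 51, 52, 50, 52, 50, 50, 50, 52, 51, 49, 46, 30, 18, 14, 27, 67, 83, 87, 81, 86, 84]
20 221 [267.9 282.6] 257 [12, 11, 11, 10, 12, 14, 15, 15, 13, 11, 14, 42, 71, 74, 72, 73, 73, 70, 72, 72, 73, 71, 71, 69, 63, 39, 17, 15, 34, 75, 82, 83, 80, 83, 84, 80]
-20 266 [267.2 281.3] 257 [17, 18, 16, 17, 17, 17, 16, 16, 16, 41, 69, 74, 71, 70, 72, 73, 71, 70, 69, 70, 71, 71, 64, 32, 15, 15, 35, 73, 87, 83, 83, 83, 85, 81, 57, 50]
-60 307 [266.5 280. ] 256 [1, 3, 2, 2, 3, -2, 1, -2, 1, -1, 3, -1, -2, -1, -1, -2, 1, 0, -2, 1, -3, 1, 1, 0, -3, 2, -2, 2, 0, 4, 1, -1, 1, 5, 1, 3]
-100 345 [265.9 278.9] 255 [41, 39, 43, 41, 45, 39, 46, 43, 44, 49, 43, 45, 42, 43, 48, 41, 42, 46, 45, 41, 43, 46, 44, 45, 42, 42, 43, 45, 49, 47, 45, 45, 45, 43, 45, 43]
kn top exp [[278.3373  87.5393]]
[[[341.5 144.5  20.3]
  [281.5  93.5  16.8]
  [355.5 148.5  13. ]
  [368.5 154.5  20.3]
  [309.5  84.5  14.4]
  [357.5 136.5  20.3]
  [345.5 190.5  19. ]
  [340.5 136.5  15.5]
  [339.5 159.5  11.1]
  [365.5 133.5  13.4]
  [382.5 112.5   9.6]]]
```

The gate's edges fit the shut pose to about 0.013 rad, at the seated height, and the fingers are clear. Handing in.

{"api": "carry_out", "payload": {
  "steps": [
    [[0, 0, -0.1, 0, 0, 0, -0.3], [0, 0, -0.1, 0, 0, 0, -0.3], [0, 0, -0.1, 0, 0, 0, -0.3], [0, 0, -0.1, 0, 0, 0, -0.3], [0, 0, -0.1, 0, 0, 0, -0.3]]
  ]
}}

```text
time_s: 18.3
eef_pos: [0.5479, 0.175, 0.2636]
eef_rot: [[-0.135, 0.991, -0.0], [0.991, 0.135, 0.0], [0.0, -0.0, -1.0]]
ft_force: [-0.2, -0.1, -1.0]
opening: 0.0316
grip_force: 0.0
```

```bash
python3 -c "
from h import *
print(workorder.close_job())"
```

```text
the job is handed in; nothing more can be done
None
```

I stood the jar on the mat, hung the gate on both pins and swung it shut against the bumper (about 0.013 rad from parallel by the wrist camera), then handed the job in at 18.3 s; no verdict came back, and I did not re-check the jar after shutting the gate.

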